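# Hold a bearing block against a sprung fence

## Task

Be my third hand: take the larger of the two bearing blocks and stand it on the jig plate, then push it squarely and gently against the sprung fence until the black marks on the fence line up with the white marks on its guides, half-way through the fence's travel, so that the block's two bolt slots lie over the two tapped holes. Keep pressing steadily there for me to drive the bolts: finish while still holding it, do not let go. Never shove the fence back to the end of its travel nor bang the block down or bear down hard on the plate, and leave the other things on the bench alone.

Things in the scene. Friction and masses are not known exactly. Their poses are not given: they have to be found in the camera images.
- bearing_block: the larger grey pillow-block bearing, 0.45-0.7 kg, 65 mm high, loose, left or right of the jig. Foot 44 (x) x 110 (y) x 14 mm, bolt slots at y = +-42 mm. Round-topped housing 58 mm wide along y, flat faces at x = +-15 mm, bore axis along x at z = 36 mm; nipple on top to 68 mm. Origin: centre of underside, z up; same either way round. Grip across the 30 mm from above at z = 35-55 mm
- jig: fixed jig: aluminium plate 150 (x) x 170 (y) x 12 mm. Origin: centre of underside; x points to the fence. Fence bar 14 (x) x 136 (y) mm, top 14 mm above the plate, front face at x = 16 mm at rest, sprung from a rail at x = 58-72 mm, 22 mm above the plate. Guides at x = 10-58, |y| = 69-82 mm, 18 mm above the plate. Tapped holes at x = 2, y = +-42 mm. Downward load on it: under 60 N
- seat (a point): point on the plate's top, 12 mm above the bench, midway between the tapped holes: the block's origin belongs here, its x axis along the jig's x (either way round), when the fence is half-way back. Same axes as the jig
- fence_face (a point): middle of the front face of the fence bar, 7.5 mm above the plate; it moves with the fence
- fence (a joint): how far the fence is pushed back along the jig's x axis, m: 0 at rest, 0.016 at the end of its travel; 0.008 when the marks line up. Its springs push back with about 4 N at 0, 12 N at 0.008 and 20 N at 0.016 (1 N per mm). Lightly damped; it springs back when let go
- small_block: the smaller pillow-block bearing of the same form, 72 % of the size (foot 32 x 79 mm, 48 mm high), not to be used; left alone. Origin: centre of the underside
- ball_bearing: bare ball bearing, 52 mm across, 12 mm high, lying flat; left alone. Origin: centre of the underside
- clevis: small steel clevis 39 x 92 x 16 mm, lying flat; left alone. Origin: centre of the underside
- spanner: combination spanner 210 x 28 x 6 mm, lying flat, long along its x; left alone. Origin: centre of the underside
Things that resemble listed ones, but are neither listed nor needed, are in the scene too. Leave any turquoise look-alike of the bearing_block alone.

How it is judged:
By the outcome, as a careful person would: the job done as asked, in the order asked, and still so for the second after the job is handed in, while the arm keeps its last pose, push and grip.
It also fails if it takes over 48 s, if anything falls off the work surface, if the arm or the gripper's body presses on something with over 40 N, if the wrist force passes 120 N, or if a joint passes its speed limit or range.

## Robot

A 7-joint arm with a two-finger parallel gripper is mounted at the origin on a cart in front of the work surface, level with it; the furniture and walls round the work are solid. World frame = base frame: x ahead of the robot, y to its left, z up, the work surface at z = 0. Lengths are in mm, angles in rad, forces in N, time in s.
With the tool pointing down it reaches from about 400 to 850 mm from the base axis. Payload 4.4 kg.
Tool frame: the origin (TCP) lies midway between the tips of the shut fingers; the grasp point (between the pads) lies 19 mm behind it; z points along the fingers, y is the line along which they close (so a half turn about z gives the same grasp; the last joint's range is limited). The gripper opens to 94 mm and grips with 3 to 60 N. Pads are 16 mm wide; open, the fingers measure 119 mm over their backs; the gripper's body (75 mm by 177 mm) begins 78 mm behind the grasp point.
Start: joints at [1.102, 0.628, 0.038, 1.517, -0.027, 0.996, -0.02], TCP at [254.826, -597.981, 205.478] pointing down, gripper open.
Joint ranges: [-3.06, 3.06], [-0.37, 2.12], [-1.25, 1.32], [0.18, 2.47], [-1.1, 4.24], [0.23, 1.98], [-2.94, 2.94]. Speed limits (rad/s): [2.57, 2.57, 3.14, 3.14, 3.14, 3.14, 3.14].

## Interface

Orientations are given as a 3x3 rotation matrix whose columns are the frame's x, y, z axes.
In Python, from bench import bot, imaging gives the robot as it stands. The module is installed in compiled form; this text tells all that it offers.
- The arm moves only by the tool send_rows, never from a script. Its argument "deltas" is one flat list of numbers, 5 for each row, row after row: the shift along the tool's x, y, z in cm, then the turn about the tool's z in units of 5 degrees (1.0 is 5 degrees), then the finger opening in cm, from 0 to 9.4. In form: [x, y, z, yaw, gripper, x, y, z, yaw, gripper, ...]. A call has 1 to 12 rows; each row shifts and turns the commanded pose from where the row before left it, along the tool's axes as they then stand; what a row does not reach is not made up. A row lasts 1/10 s, in which the tool goes at most 50 mm and 8.59 degrees, less where a joint would pass 70% of its speed; a pose out of reach is approached as far as the arm can. A call with a gripper value outside its range is refused whole. The fingers move at their own pace and stop on an object; the grip force is fixed at half the most. Time passes only in rows, so rows that do not move let the fingers close. It gives the time, the measured TCP pose, the force, the opening and the grip force at its end, in the units of the state.
- bot.observe(): the state, without advancing time (a new reading comes with each control period).
- imaging.grab_frame(name): name is "scene" or "side" or "wrist"; returns a dict with "pixels" (480x640x3 uint8, red, green, blue), "camera_matrix" (3x3 intrinsics, pixels), "origin" and "attitude" of the camera in the world. Camera axes: x right, y down, z forward; pixel columns grow to the right and rows downward; lengths in mm; the calibration is good to about 2 mm. A picture is of the moment at which its call begins. There is no depth.
- bot.job_done(): hands the job in; it is judged then, once.
The state is a dict: "clock": time; "joints": joint angles; "dq": joint speeds; "joint_efforts": joint torques, N m; "ee_pos": TCP position; "eef_rot": TCP orientation; "contact_force": force on the tool from outside, world axes, zero at the start; "ft_torque": the same for the moment, N m; "gripper_width": finger opening in mm; "grasp_force": force on a finger pad.
Only numpy, scipy, OpenCV 4.12 (cv2) and the standard library are available. Lean on these libraries where they do the work, as an engineer would, in place of code of your own. Each camera call takes 0.05 s, during which the arm holds its last target. There are 200 camera calls.

## Working session

There is one attempt and no reset: what is moved stays moved. The work goes in short steps, Python scripts to look and compute and a tool call to move; the robot and the scene stay as the last step left them, time stands still between calls to the robot, and variables do not carry over. Pictures are saved under pics/ and viewed, at most 10 in all, crops included, and the job is handed in when it is done.

Besides the shell and the picture viewer there is one more tool, called after ">>>" by a JSON object that holds its "name" and its "arguments", one argument or row to a line. send_rows: Moves the arm, as the interface text tells. Its arguments: {"type":"object","properties":{"deltas":{"type":"array"}},"required":["deltas"]}

```bash
mkdir -p pics
cat > h.py <<'E'
import numpy as np, cv2
from bench import bot, imaging
def grab(n, save=None):
    f=imaging.grab_frame(n)
    if save: cv2.imwrite('pics/'+save, cv2.cvtColor(f['pixels'],cv2.COLOR_RGB2BGR))
    return f
def ray(f,u,v,z):
    d=np.array(f['attitude'])@np.linalg.inv(f['camera_matrix'])@np.array([u,v,1.])
    o=np.array(f['origin']); return (o+d*(z-o[2])/d[2])[:2].round(1)
def proj(f,p):
    c=np.array(f['camera_matrix'])@np.array(f['attitude']).T@(np.array(p,float)-np.array(f['origin'])); return (c[:2]/c[2]).round(1)
E
python3 - <<'E'
from h import *
for n in('scene','side'):
    f=grab(n,n+'0.png'); print(n,f['origin'],f['attitude'],f['camera_matrix'])
s=bot.observe(); print(s['clock'],s['ee_pos'],s['eef_rot'],s['gripper_width'],s['contact_force'])
E
```

```text
scene [ 44.32992732 790.49129369 630.37107371] [[-0.82354739 -0.30623455  0.47748308]
 [-0.56666413  0.40597888 -0.71698878]
 [ 0.02571869 -0.86104677 -0.50787499]] [[501.9813809    0.         317.57266635]
 [  0.         501.9813809  244.31782663]
 [  0.           0.           1.        ]]
side [  178.86384186 -1135.54702251   760.30654808] [[ 0.94167908 -0.19326011  0.27548329]
 [-0.33548647 -0.47528887  0.81335682]
 [-0.02625529 -0.85834202 -0.51240574]] [[576.19390352   0.         329.09211065]
 [  0.         576.19390352 248.48048552]
 [  0.           0.           1.        ]]
0.1 [ 254.60701955 -597.41519896  204.67007091] [[ 9.19937298e-01  3.92064937e-01 -6.72647711e-04]
 [ 3.92065514e-01 -9.19936016e-01  1.53593779e-03]
 [-1.66055035e-05 -1.67668843e-03 -9.99998594e-01]] 93.76273702983983 [ 0.13199771  0.27156888 -0.1771825 ]
```

View pics/scene0.png

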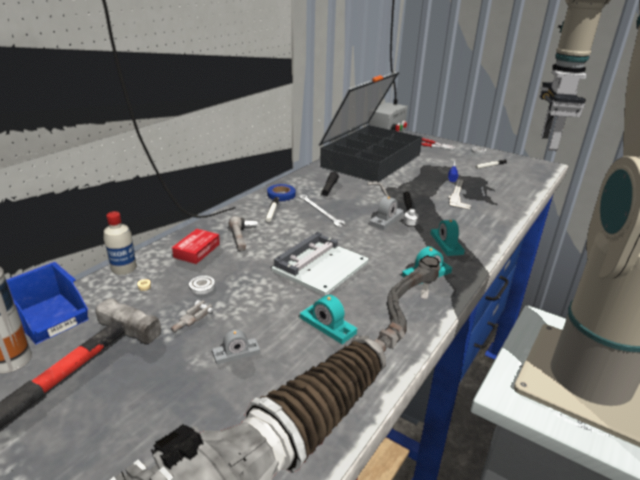

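View pics/side0.png

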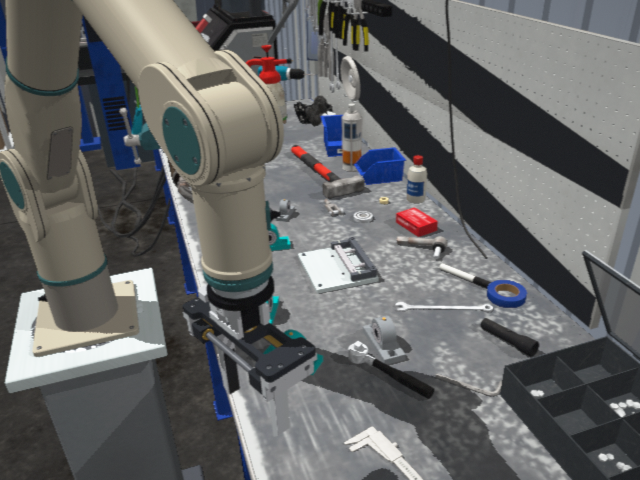

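The scene view shows grey blocks at about (387,210) and (236,347), with the jig at (320,262). The side view shows one grey block at (385,335), the other at (285,208), and the jig at (340,265). I'll enlarge crops to get corners.

Run:
```python
from h import *
a=cv2.imread('pics/side0.png'); b=cv2.imread('pics/scene0.png')
def up(i,x,y,w,h,s): return cv2.resize(i[y:y+h,x:x+w],None,fx=s,fy=s,interpolation=cv2.INTER_CUBIC)
c=np.zeros((600,800,3),np.uint8)
c[:300,:400]=up(a,290,230,100,75,4); c[:300,400:]=up(a,335,300,100,75,4)
c[300:,:400]=up(b,270,225,100,75,4); c[300:,400:]=up(b,350,180,100,75,4)
cv2.imwrite('pics/crop1.png',c)
fs=grab('scene');fd=grab('side')
print('A',ray(fs,387,222,0),ray(fd,390,352,0),'B',ray(fs,236,355,0),ray(fd,285,216,0))
```

```text
A [ 554.5 -309.7] [ 565.4 -349. ] B [532.7 309.7] [531.6 289.3]
```

View pics/crop1.png

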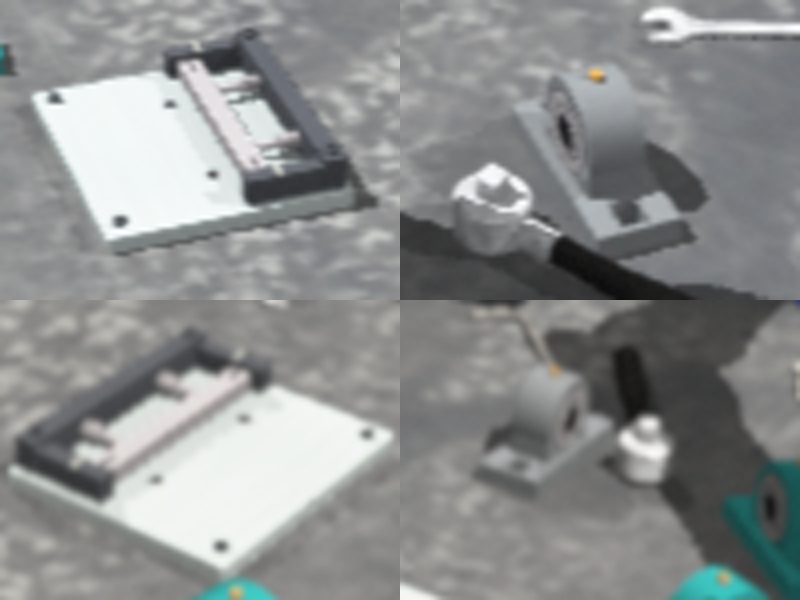

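Run:
```python
from h import *
fs=grab('scene');fd=grab('side')
def S(cx,cy,z,o): return ray(fs,o[0]+(cx-o[2]+.5)/4-.5,o[1]+(cy-o[3]+.5)/4-.5,z)
def D(cx,cy,z,o): return ray(fd,o[0]+(cx-o[2]+.5)/4-.5,o[1]+(cy-o[3]+.5)/4-.5,z)
oj=(290,230,0,0);oa=(335,300,400,0);sj=(270,225,0,300);sa=(350,180,400,300)
print('side jig tapped',D(170,104,12,oj),D(212,174,12,oj),'cornerholes',D(54,97,12,oj),D(120,220,12,oj),'corners',D(35,95,12,oj),D(112,240,12,oj))
print('scene jig tapped',S(244,418,12,sj),S(155,479,12,sj),'ch',S(367,433,12,sj),S(221,546,12,sj),'c',S(393,436,12,sj),S(225,572,12,sj))
print('A side foot',D(515,108,14,oa),D(600,240,14,oa),D(692,222,14,oa),'nip',D(597,75,68,oa),'ratchet',D(490,200,20,oa))
print('A scene foot',S(477,467,14,sa),S(530,487,14,sa),S(612,420,14,sa),'nip',S(556,370,68,sa),'ratchet',S(642,455,20,sa),S(648,422,40,sa))
```

```text
side jig tapped [576.5  16.8] [572.7 -66.8] cornerholes [512.1  52. ] [506.7 -92. ] corners [501.8  58.8] [ 496.  -109.3]
scene jig tapped [575.4 -63.6] [579.7  20.7] ch [508.9 -92.8] [514.1  52.3] c [495.1 -99.1] [499.4  70.5]
A side foot [ 540.3 -272.6] [ 539.6 -379.5] [ 585.9 -383.9] nip [ 560.9 -326.1] ratchet [ 499.1 -340.4]
A scene foot [ 583.2 -259.2] [ 542.  -255.9] [ 542.8 -377.1] nip [ 562.1 -319.4] ratchet [ 498.8 -330.7] [ 501.4 -339.8]
```

Block A (the larger) stands near (562,-322), with its foot about 44 × 110 mm. The jig seat is near (576,-23), yaw about -2.3°. Turn first, then travel to a hover over the block.

>>> {"name": "send_rows", "arguments": {
  "deltas": [0,0,0,-1.67,9.4,0,0,0,-1.67,9.4,0,0,0,-1.67,9.4,0,0,0,-1.67,9.4,0,0,0,-1.67,9.4,0,0,0,-1.67,9.4,0,0,0,-1.67,9.4,0,0,0,-1.67,9.4,0,0,0,0,9.4]
}}

```text
clock: 1.2
ee_pos: [254.6, -598.0, 205.3]
eef_rot: [[0.002, 1.0, 0.0], [1.0, -0.002, 0.0], [0.0, 0.0, -1.0]]
contact_force: [0.1, 0.1, -0.1]
gripper_width: 93.9
grasp_force: 0.0
```

>>> {"name": "send_rows", "arguments": {
  "deltas": [2,2.2,0,0,9.4,2.8,3.1,0,0,9.4,2.8,3.1,0,0,9.4,2.8,3.1,0,0,9.4,2.8,3.1,0,0,9.4,2.8,3.1,0,0,9.4,2.8,3.1,0,0,9.4,2.8,3.1,0,0,9.4,2.8,3.1,0,0,9.4,2.6,3,0,0,9.4,0,0,0,0,9.4,0,0,0,0,9.4]
}}

```text
clock: 2.4
ee_pos: [555.9, -327.7, 205.3]
eef_rot: [[0.002, 1.0, -0.0], [1.0, -0.002, -0.0], [-0.0, -0.0, -1.0]]
contact_force: [-1.0, -1.6, 0.2]
gripper_width: 94.0
grasp_force: 0.0
```

Run:
```python
from h import *
s=bot.observe(); print(s['clock'],s['ee_pos'],s['eef_rot'],s['joints'],s['contact_force'])
f=grab('wrist','w1.png'); print(f['origin'],f['attitude'],proj(f,[562,-322,65]))
```

```text
2.4 [ 555.92201757 -327.66434054  205.29821818] [[ 2.40258268e-03  9.99997034e-01 -3.98985190e-04]
 [ 9.99997112e-01 -2.40260311e-03 -5.07376444e-05]
 [-5.16960970e-05 -3.98862137e-04 -9.99999919e-01]] [ 0.65318051  0.63338955 -0.27901916  1.52524752  0.19388718  1.01055346
  0.31981417] [-1.02685663 -1.63807768  0.24450381]
[ 556.21205806 -256.5994477   384.41141064] [[ 9.99997349e-01 -2.24050403e-03 -5.31687304e-04]
 [-2.30242598e-03 -9.69118512e-01 -2.46584687e-01]
 [ 3.72059761e-05  2.46585257e-01 -9.69121102e-01]] [327.9 217.9]
```

View pics/w1.png

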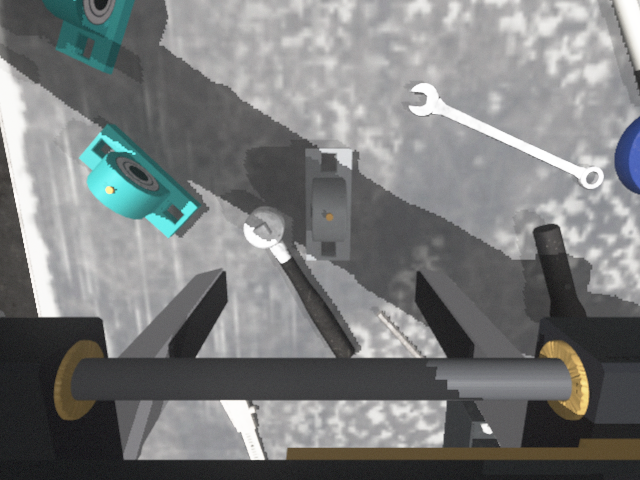

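The wrist view shows the block from above: foot corners near (305,150), (352,150), (308,260), (352,260), slots at (328,162) and (328,248), nipple at (329,216). The ratchet head sits at (265,228), about 20 px left of the foot.

Run:
```python
from h import *
f=grab('wrist')
g=cv2.resize(f['pixels'][140:270,280:370],None,fx=4.5,fy=4.5,interpolation=cv2.INTER_CUBIC)
cv2.imwrite('pics/w1c.png',g[:,:,::-1])
print(ray(f,329,216,68),'slots',ray(f,328.5,161,14),ray(f,328.5,248.5,14))
for p in((305,149),(352.5,149),(307.5,260),(352,260)): print(ray(f,*p,14))
print('ratchet edge',ray(f,285,228,20),ray(f,285,228,40))
```

```text
[ 561.6 -321.5] slots [ 562.1 -279.2] [ 562.2 -365.5]
[ 540. -268.]
[ 584.7 -268.2]
[ 541.  -377.5]
[ 585.9 -377.7]
ratchet edge [ 519.7 -342.8] [ 521.7 -338.2]
```

View pics/w1c.png

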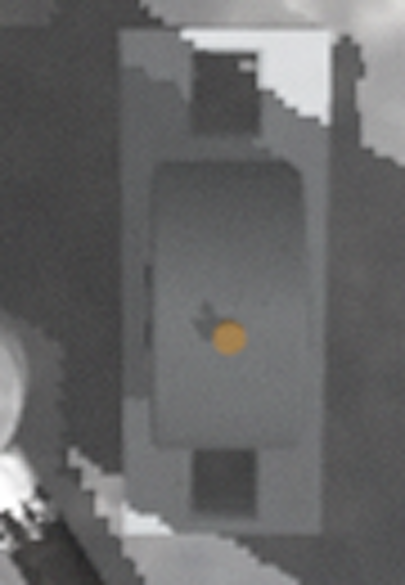

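>>> {"name": "send_rows", "arguments": {
  "deltas": [0.57,0.66,0,0,4.8,0,0,3,0,4.8,0,0,4,0,4.8,0,0,3,0,4.8,0,0,1.5,0,4.8,0,0,0,0,4.8,0,0,0,0,4.8]
}}

```text
clock: 3.2
ee_pos: [562.8, -323.5, 91.5]
eef_rot: [[0.003, 1.0, 0.002], [1.0, -0.003, -0.001], [-0.001, 0.002, -1.0]]
contact_force: [-0.2, 0.8, 1.2]
gripper_width: 48.2
grasp_force: 0.0
```

Run:
```python
from h import *
f=grab('wrist','w2.png'); s=bot.observe(); print(s['ee_pos'],s['gripper_width'],ray(f,320,240,65))
for dx in(-27,27): print(proj(f,np.array(s['ee_pos'])+[dx,0,0]))
hsv=cv2.cvtColor(f['pixels'],cv2.COLOR_RGB2HSV)
m=cv2.inRange(hsv,(8,120,90),(25,255,255)); n,l,st,c=cv2.connectedComponentsWithStats(m)
for i in range(1,n):
    if st[i,4]>15: print(st[i],c[i],ray(f,*c[i],68))
```

```text
[ 563.24231696 -323.66856332   92.16570173] 47.79793461234958 [ 562.5 -307.1]
[267.2 286.6]
[376.1 286.2]
[317 259   9  10  75] [320.89333333 263.53333333] [ 562.9 -319.8]
[436 341  26  49 420] [448.61190476 357.4547619 ] [ 638.4 -378.5]
[182 372   9   8  30] [186.2 375.9] [ 482.  -390.3]
[181 388  21  31 239] [188.32217573 405.93305439] [ 481.4 -411.2]
[444 390  18  29 145] [456.02068966 405.08275862] [ 645.6 -411.4]
[442 401  11  10  30] [446.16666667 404.86666667] [ 639.5 -411.2]
[ 419  439  179   20 1990] [513.01306533 449.62311558] [ 684.5 -444.4]
[151 448  67  11 509] [182.60510806 453.23182711] [ 474.7 -446.1]
[219 448  21  11  98] [228.58163265 453.25510204] [ 503.9 -446.3]
[330 450   6   9  20] [332.75 454.  ] [ 570.1 -447.2]
[338 451   9   8  19] [340.89473684 454.73684211] [ 575.3 -447.8]
```

View pics/w2.png

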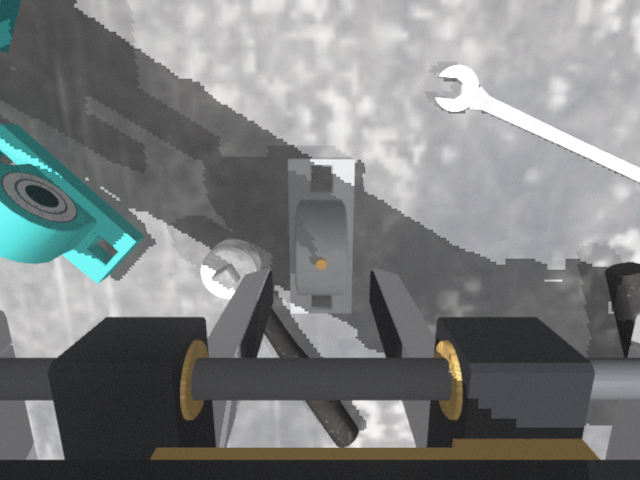

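The block is centred between the fingers, with the nipple at (321,264). The ratchet head is left of the left finger at about (230,268). I'll narrow the opening slightly, descend and grip.

>>> {"name": "send_rows", "arguments": {
  "deltas": [0.25,0,1,0,4.2,0,0,2.5,0,4.2,0,0,2,0,4.2,0,0,1.2,0,4.2,0,0,0,0,4.2,0,0,0,0,4.2]
}}

```text
clock: 3.85
ee_pos: [562.6, -320.6, 24.1]
eef_rot: [[0.002, 1.0, 0.001], [1.0, -0.002, -0.0], [-0.0, 0.001, -1.0]]
contact_force: [0.4, 0.8, 0.5]
gripper_width: 42.0
grasp_force: 0.0
```

>>> {"name": "send_rows", "arguments": {
  "deltas": [0,0,0,0,2,0,0,0,0,2,0,0,0,0,2,0,0,0,0,2,0,0,0,0,2]
}}

```text
clock: 4.35
ee_pos: [562.9, -320.8, 24.6]
eef_rot: [[0.002, 1.0, 0.002], [1.0, -0.002, -0.001], [-0.001, 0.002, -1.0]]
contact_force: [-0.1, 0.5, 5.6]
gripper_width: 29.8
grasp_force: 30.0
```

Run:
```python
from h import *
s=bot.observe()
for k in('clock','ee_pos','gripper_width','grasp_force','contact_force'): print(k,s[k])
```

```text
clock 4.35
ee_pos [ 562.853319   -320.81493888   24.58271038]
gripper_width 29.77598863224147
grasp_force 29.99965935945511
contact_force [-0.06777508  0.47829326  5.59743369]
```

>>> {"name": "send_rows", "arguments": {
  "deltas": [0,0,-0.5,0,2,0,0,-2,0,2,0,0,-3,0,2,0,0,-2.5,0,2,0,0,0,0,2,0,0,0,0,2]
}}

```text
clock: 4.95
ee_pos: [561.2, -320.2, 102.6]
eef_rot: [[0.002, 1.0, -0.001], [1.0, -0.002, 0.0], [0.0, -0.001, -1.0]]
contact_force: [0.1, 0.3, -5.1]
gripper_width: 29.9
grasp_force: 30.0
```

>>> {"name": "send_rows", "arguments": {
  "deltas": [2,-0.1,0,0,2,3,-0.1,0,0,2,3,-0.1,0,0,2,3,-0.1,0,0,2,3.4,-0.1,0,0,2,3.4,-0.1,0,0,2,3.4,-0.2,0,0,2,3.4,-0.2,0,0,2,3,-0.1,0,0,2,2.2,0,0,0.46,2,0,0,0,0,2,0,0,0,0,2]
}}

```text
clock: 6.15
ee_pos: [550.3, -22.4, 101.9]
eef_rot: [[0.04, 0.999, -0.003], [0.999, -0.04, -0.001], [-0.001, -0.003, -1.0]]
contact_force: [0.1, 0.2, -4.6]
gripper_width: 29.8
grasp_force: 30.0
```

Run:
```python
from h import *
s=bot.observe()
for k in('clock','ee_pos','eef_rot','gripper_width','contact_force'): print(k,s[k])
f=grab('wrist','w3.png'); g=grab('side','s3.png'); h=grab('scene','c3.png')
a=cv2.resize(f['pixels'][:300,120:520],(800,600),interpolation=cv2.INTER_CUBIC); cv2.imwrite('pics/w3c.png',a[:,:,::-1])
```

```text
clock 6.15
ee_pos [550.28794042 -22.37659431 101.92089831]
eef_rot [[ 4.04475222e-02  9.99176228e-01 -3.29601779e-03]
 [ 9.99181453e-01 -4.04494386e-02 -5.16806699e-04]
 [-6.49703037e-04 -3.27241629e-03 -9.99994435e-01]]
gripper_width 29.78387996112716
contact_force [ 0.09717719  0.2010088  -4.63525654]
```

View pics/w3c.png

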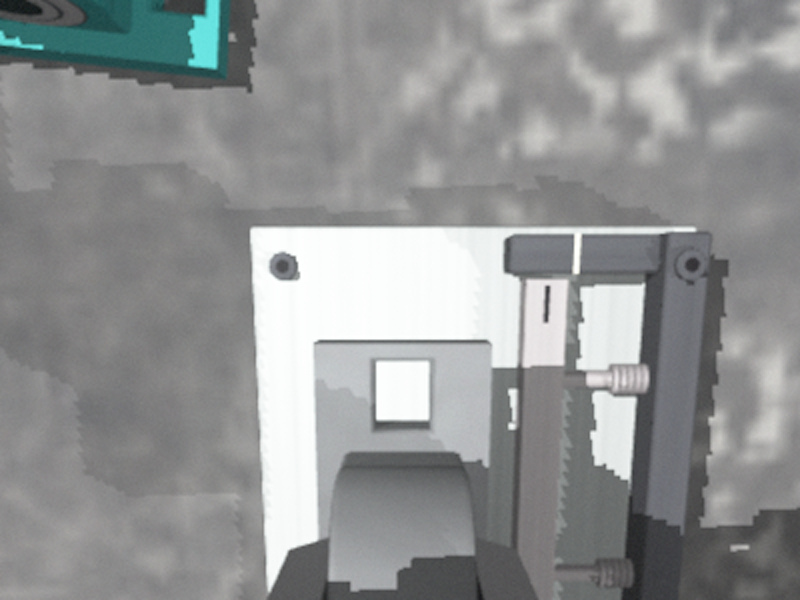

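The wrist crop shows the plate's +y edge from (251,228) to (697,227), the fence's front edge near (523,280), the black mark at x≈546, the white mark at x≈577, and the block foot's end at (316..491,341).

Run:
```python
from h import *
f=grab('wrist'); s=bot.observe(); b=s['ee_pos'][2]-24.3
def W(cx,cy,z): return ray(f,120+(cx+.5)/2-.5,(cy+.5)/2-.5,z)
def ang(a,b): d=b-a; return np.degrees(np.arctan2(d[1],d[0])).round(2)
c1,c2,l=W(251,228,12),W(697,227,12),W(268,600,12)
print('plate +y corners',c1,c2,l,'yaw',ang(c1,c2),ang(l,c1)-90)
a,e=W(523,280,26),W(516,540,26); print('fence face',a,e,ang(e,a)-90)
print('black',W(546,303,26),'white',W(577,255,30),'guide outer/inner y front',W(508,237,30),W(508,272,30))
p,q=W(316,341,b+14),W(491,341,b+14); print('foot end',p,q,ang(p,q), 'sl',W(402,393,b+14))
# front face of foot
print('tool yaw',np.degrees(np.arctan2(s['eef_rot'][1][1],s['eef_rot'][0][1])),s['ee_pos'])
```

```text
plate +y corners [504.2  64.9] [653.4  58.6] [498.2 -69.3] yaw -2.42 -2.5600000000000023
fence face [593.   44.1] [590.1 -44.5] -1.8700000000000045
black [600.5  36.5] white [609.5  51. ] guide outer/inner y front [587.8  57.4] [587.7  46.8]
foot end [532.6  32.6] [575.1  30.8] -2.43 sl [552.9  19. ]
tool yaw -2.543143274375072 [551.20996803 -24.1038547  102.88964544]
```

Block and jig are both at about -2.4°, so they're aligned. The seat needs +25.7 mm along tool y and +1 mm along tool x. Fence contact comes after about 17.5 mm. I'll advance 10 mm, then lower.

>>> {"name": "send_rows", "arguments": {
  "deltas": [0.1,0.5,0,0,2,0,0.5,1,0,2,0,0,2,0,2,0,0,1.8,0,2,0,0,1,0,2,0,0,0.3,0,2,0,0,0,0,2,0,0,0,0,2]
}}

```text
clock: 7.15
ee_pos: [562.4, -21.8, 43.0]
eef_rot: [[0.042, 0.999, 0.001], [0.999, -0.042, 0.0], [0.0, 0.001, -1.0]]
contact_force: [-0.5, -0.1, -4.3]
gripper_width: 29.6
grasp_force: 30.0
```

>>> {"name": "send_rows", "arguments": {
  "deltas": [0,0,0.1,0,2,0,0,0.1,0,2,0,0,0,0,2]
}}

```text
clock: 7.45
ee_pos: [561.9, -21.9, 40.8]
eef_rot: [[0.042, 0.999, 0.001], [0.999, -0.042, -0.0], [-0.0, 0.001, -1.0]]
contact_force: [-1.0, -1.6, -5.2]
gripper_width: 30.0
grasp_force: 30.0
```

>>> {"name": "send_rows", "arguments": {
  "deltas": [0,0,0.1,0,2,0,0,0,0,2]
}}

```text
clock: 7.65
ee_pos: [561.6, -21.8, 39.5]
eef_rot: [[0.042, 0.999, -0.0], [0.999, -0.042, -0.0], [-0.0, -0.0, -1.0]]
contact_force: [-0.6, 0.1, -4.3]
gripper_width: 29.7
grasp_force: 30.0
```

>>> {"name": "send_rows", "arguments": {
  "deltas": [0,0,0.1,0,2,0,0,0.05,0,2,0,0,0,0,2]
}}

```text
clock: 7.95
ee_pos: [561.6, -21.8, 37.9]
eef_rot: [[0.042, 0.999, -0.0], [0.999, -0.042, 0.0], [0.0, -0.0, -1.0]]
contact_force: [-0.3, -0.1, -5.0]
gripper_width: 29.7
grasp_force: 30.0
```

>>> {"name": "send_rows", "arguments": {
  "deltas": [0,0,0.05,0,2,0,0,0,0,2]
}}

```text
clock: 8.15
ee_pos: [561.7, -21.8, 37.4]
eef_rot: [[0.042, 0.999, -0.0], [0.999, -0.042, 0.0], [0.0, -0.0, -1.0]]
contact_force: [0.4, -0.0, -4.5]
gripper_width: 29.7
grasp_force: 30.0
```

>>> {"name": "send_rows", "arguments": {
  "deltas": [0,0,0.05,0,2,0,0,0,0,2]
}}

```text
clock: 8.35
ee_pos: [561.7, -21.8, 36.9]
eef_rot: [[0.042, 0.999, -0.0], [0.999, -0.042, 0.0], [0.0, -0.0, -1.0]]
contact_force: [0.1, 0.1, -4.0]
gripper_width: 30.0
grasp_force: 30.0
```

>>> {"name": "send_rows", "arguments": {
  "deltas": [0,0,0.05,0,2,0,0,0,0,2]
}}

```text
clock: 8.55
ee_pos: [561.8, -21.8, 36.6]
eef_rot: [[0.042, 0.999, 0.0], [0.999, -0.042, -0.0], [0.0, 0.0, -1.0]]
contact_force: [-1.0, 0.2, -3.3]
gripper_width: 29.4
grasp_force: 30.0
```

>>> {"name": "send_rows", "arguments": {
  "deltas": [0,0,0.05,0,2,0,0,0,0,2]
}}

```text
clock: 8.75
ee_pos: [561.8, -21.8, 36.6]
eef_rot: [[0.042, 0.999, 0.0], [0.999, -0.042, -0.0], [-0.0, 0.0, -1.0]]
contact_force: [-2.6, 0.2, 4.3]
gripper_width: 29.6
grasp_force: 30.0
```

>>> {"name": "send_rows", "arguments": {
  "deltas": [0,0,0.04,0,2,0,0,0,0,2]
}}

```text
clock: 8.95
ee_pos: [561.7, -21.8, 36.6]
eef_rot: [[0.042, 0.999, 0.0], [0.999, -0.042, -0.0], [-0.0, 0.0, -1.0]]
contact_force: [-3.7, 1.0, 6.9]
gripper_width: 30.2
grasp_force: 30.0
```

Seated, with about 11 N on the plate. Now a slow push along tool y.

>>> {"name": "send_rows", "arguments": {
  "deltas": [0,0.2,0,0,2,0,0.2,0,0,2,0,0.2,0,0,2,0,0.2,0,0,2,0,0.2,0,0,2,0,0,0,0,2]
}}

```text
clock: 9.55
ee_pos: [562.3, -21.9, 36.8]
eef_rot: [[0.042, 0.999, -0.017], [0.999, -0.042, -0.001], [-0.002, -0.017, -1.0]]
contact_force: [-20.7, 1.7, 29.5]
gripper_width: 29.9
grasp_force: 30.0
```

>>> {"name": "send_rows", "arguments": {
  "deltas": [0,0.1,0,0,2,0,0.1,0,0,2,0,0.1,0,0,2,0,0,0,0,2,0,0,0,0,2]
}}

```text
clock: 10.05
ee_pos: [566.5, -22.3, 36.8]
eef_rot: [[0.042, 0.999, -0.015], [0.999, -0.042, -0.001], [-0.002, -0.015, -1.0]]
contact_force: [-18.0, 0.9, 27.0]
gripper_width: 29.9
grasp_force: 30.0
```

Run:
```python
from h import *
f=grab('wrist','w4.png')
a=cv2.resize(f['pixels'][80:290,240:520],(800,600),interpolation=cv2.INTER_CUBIC); cv2.imwrite('pics/w4c.png',a[:,:,::-1])
s=bot.observe(); print(s['ee_pos'],s['contact_force'])
```

```text
[566.43728086 -22.2156632   36.76800552] [-18.67700809   1.72376574  26.52224567]
```

View pics/w4c.png

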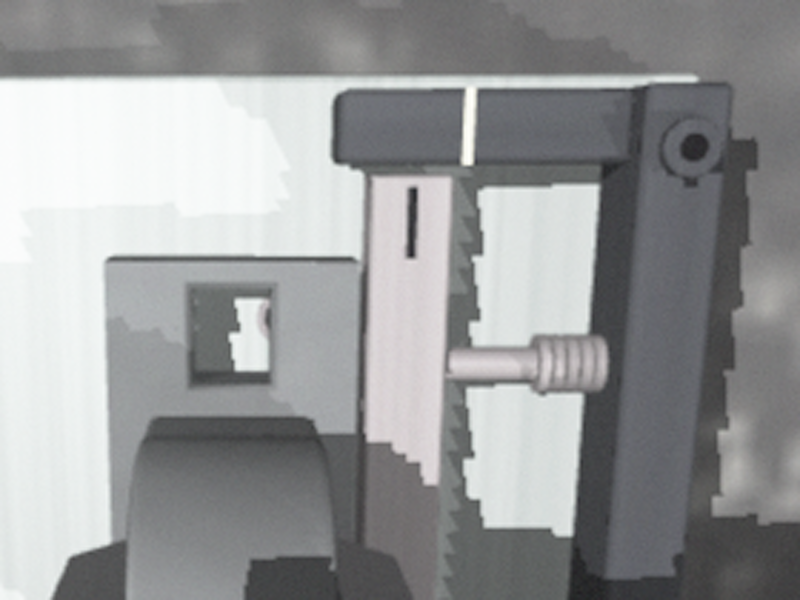

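The black mark at crop (411,220) is well short of the white at (468,125). The foot's edge is just short of the fence. Friction is holding the block because the down-load rose to about 30 N, so I'll ease the load in small steps.

>>> {"name": "send_rows", "arguments": {
  "deltas": [0,0,-0.05,0,2,0,0,0,0,2,0,0,0,0,2]
}}

```text
clock: 10.4
ee_pos: [568.5, -22.4, 36.7]
eef_rot: [[0.042, 0.999, -0.011], [0.999, -0.042, -0.001], [-0.002, -0.011, -1.0]]
contact_force: [-13.1, 0.6, 18.2]
gripper_width: 29.6
grasp_force: 30.0
```

>>> {"name": "send_rows", "arguments": {
  "deltas": [0,0,-0.05,0,2,0,0,0,0,2,0,0,0,0,2]
}}

```text
clock: 10.7
ee_pos: [568.5, -22.4, 36.7]
eef_rot: [[0.042, 0.999, -0.011], [0.999, -0.042, -0.001], [-0.002, -0.011, -1.0]]
contact_force: [-11.5, 1.0, 13.5]
gripper_width: 30.2
grasp_force: 30.0
```

>>> {"name": "send_rows", "arguments": {
  "deltas": [0,0,-0.05,0,2,0,0.1,0,0,2,0,0.1,0,0,2,0,0,0,0,2,0,0,0,0,2]
}}

```text
clock: 11.2
ee_pos: [568.6, -22.4, 36.8]
eef_rot: [[0.041, 0.999, -0.015], [0.999, -0.041, -0.001], [-0.002, -0.015, -1.0]]
contact_force: [-14.1, 1.4, 14.7]
gripper_width: 30.1
grasp_force: 30.0
```

>>> {"name": "send_rows", "arguments": {
  "deltas": [0,0,-0.05,0,2,0,0.1,0,0,2,0,0.1,0,0,2,0,0,0,0,2,0,0,0,0,2]
}}

```text
clock: 11.7
ee_pos: [570.3, -22.4, 36.8]
eef_rot: [[0.041, 0.999, -0.016], [0.999, -0.041, -0.001], [-0.002, -0.016, -1.0]]
contact_force: [-13.4, 0.8, 11.2]
gripper_width: 30.1
grasp_force: 30.0
```

>>> {"name": "send_rows", "arguments": {
  "deltas": [0,0.1,0,0,2,0,0.1,-0.03,0,2,0,0.1,0,0,2,0,0.1,-0.02,0,2,0,0,0,0,2,0,0,0,0,2]
}}

```text
clock: 12.3
ee_pos: [573.2, -22.6, 36.9]
eef_rot: [[0.041, 0.999, -0.018], [0.999, -0.041, -0.001], [-0.002, -0.018, -1.0]]
contact_force: [-15.3, 0.8, 9.8]
gripper_width: 29.7
grasp_force: 30.0
```

>>> {"name": "send_rows", "arguments": {
  "deltas": [0,0.1,0,0,2,0,0.1,-0.03,0,2,0,0.1,0,0,2,0,0,0,0,2,0,0,0,0,2]
}}

```text
clock: 12.8
ee_pos: [574.6, -22.6, 37.0]
eef_rot: [[0.041, 0.999, -0.021], [0.999, -0.041, -0.001], [-0.002, -0.021, -1.0]]
contact_force: [-17.0, 1.7, 11.1]
gripper_width: 29.7
grasp_force: 30.0
```

```bash
cat > m.py <<'E'
from h import *
def marks(f):
    # rows near marks located by projecting last known points; black mark on bar z=26, white on guide z=30 (mm)
    g=cv2.cvtColor(f['pixels'],cv2.COLOR_RGB2GRAY).astype(float)
    out={}
    for nm,c,z,sg in(('white',(609.5,51),30,1),('black',(607,36.5),26,-1)):
        u,v=proj(f,[*c,z]); u,v=int(round(u)),int(round(v))
        p=g[v-5:v+6,u-22:u+23].mean(0)*sg
        r=p-cv2.GaussianBlur(p[None],(0,0),5)[0]; i=int(r[5:-5].argmax())+5
        w=np.clip(r[i-2:i+3],0,None); x=u-22+i+(w*np.arange(-2,3)).sum()/w.sum()
        out[nm]=ray(f,x,v,z); print(nm,round(x,2),v,out[nm],r[i].round(1))
    d=out['white']-out['black']; t=np.radians(-2.4)
    print('white-black along jig x',d@[np.cos(t),np.sin(t)])
E
python3 - <<'E'
from m import *
f=grab('wrist','w5.png'); marks(f)
s=bot.observe(); print(s['ee_pos'],s['contact_force'])
E
```

```text
white 385.9 130 [607.9  50.8] 100.2
black 379.95 161 [605.6  36.5] 110.6
white-black along jig x 1.6991606608997745
[574.62888233 -22.62803497  36.98111271] [-17.12049584   1.10692287  10.71546166]
```

About 1.5 mm to go.

>>> {"name": "send_rows", "arguments": {
  "deltas": [0,0.1,0,0,2,0,0.1,0,0,2,0,0,0,0,2,0,0,0,0,2]
}}

```text
clock: 13.25
ee_pos: [575.9, -22.7, 37.0]
eef_rot: [[0.041, 0.999, -0.022], [0.999, -0.041, -0.001], [-0.002, -0.022, -1.0]]
contact_force: [-18.7, 1.7, 13.0]
gripper_width: 29.6
grasp_force: 30.0
```

Run:
```python
from m import *
f=grab('wrist','w6.png'); marks(f)
s=bot.observe(); print(s['ee_pos'],s['contact_force'])
a=cv2.resize(f['pixels'][80:290,240:520],(800,600),interpolation=cv2.INTER_CUBIC); cv2.imwrite('pics/w6c.png',a[:,:,::-1])
```

```text
white 383.39 130 [607.9  50.8] 100.3
black 379.94 161 [606.8  36.5] 110.6
white-black along jig x 0.5002132647812125
[575.85338147 -22.72592046  36.97653208] [-19.55825377   2.31323814  12.6497186 ]
```

View pics/w6c.png

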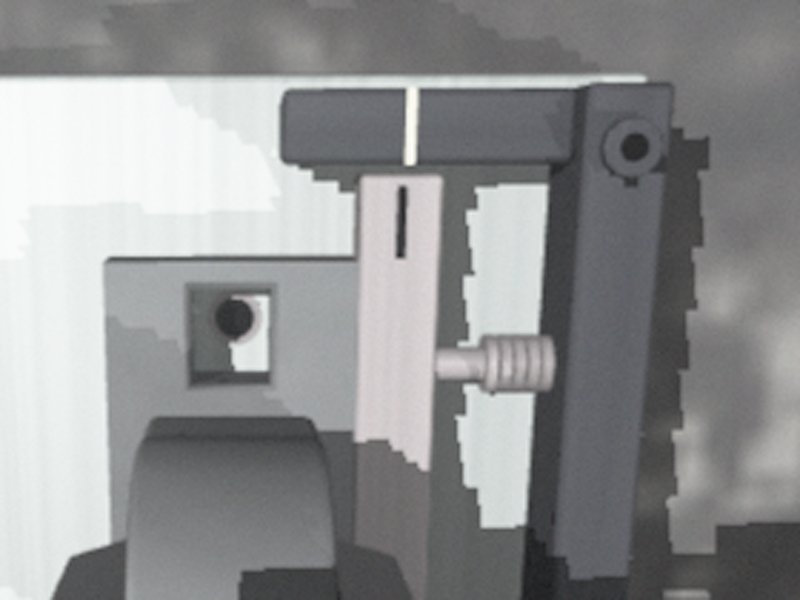

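The black mark at (402,220) is now about 0.5 mm short of the white mark at (411,125). The tapped hole shows inside the slot at (235,318). I'll check the slot's y offset and give the last nudge.

>>> {"name": "send_rows", "arguments": {
  "deltas": [0,0.08,0,0,2,0,0,0,0,2,0,0,0,0,2,0,0,0,0,2]
}}

```text
clock: 13.7
ee_pos: [576.2, -22.7, 37.0]
eef_rot: [[0.041, 0.999, -0.023], [0.999, -0.041, -0.001], [-0.002, -0.023, -1.0]]
contact_force: [-20.5, 1.0, 14.1]
gripper_width: 29.7
grasp_force: 30.0
```

Run:
```python
from m import *
f=grab('wrist','w7.png'); marks(f)
k=280/800
W=lambda cx,cy,z: ray(f,240+(cx+.5)*k-.5,80+(cy+.5)*k-.5,z)
print('block end',W(106,259,26),W(357,258,26),'slot top',W(230,284,26),W(230,385,26),W(188,330,26),W(272,330,26),'hole',W(235,318,12))
print('plate edge',W(300,76,12))
s=bot.observe(); print(s['clock'],s['ee_pos'],s['contact_force'],s['eef_rot'][1])
```

```text
white 382.57 130 [607.8  50.8] 100.0
black 379.92 161 [607.1  36.5] 111.7
white-black along jig x 0.10056413274157826
block end [556.7  34. ] [599.6  32.4] slot top [577.8  28.9] [577.   11.2] [570.1  21.2] [584.7  20.7] hole [578.   21.1]
plate edge [591.2  63.4]
13.75 [576.15804484 -22.70789049  37.03248219] [-20.45996047   1.34729605  13.84819162] [ 0.99915021 -0.04119486 -0.00136   ]
```

Marks agree within 0.1 mm and the hole lies in the slot within about 1 mm. I'll hold for half a second to confirm it is steady.

>>> {"name": "send_rows", "arguments": {
  "deltas": [0,0,0,0,2,0,0,0,0,2,0,0,0,0,2,0,0,0,0,2,0,0,0,0,2,0,0,0,0,2]
}}

```text
clock: 14.35
ee_pos: [576.2, -22.7, 37.0]
eef_rot: [[0.041, 0.999, -0.023], [0.999, -0.041, -0.001], [-0.002, -0.023, -1.0]]
contact_force: [-18.8, 1.6, 13.7]
gripper_width: 30.1
grasp_force: 30.0
```

Run:
```python
from m import *
marks(grab('wrist')); s=bot.observe(); print(s['ee_pos'],s['contact_force'],s['grasp_force'])
print(bot.job_done())
```

```text
white 382.57 130 [607.8  50.8] 100.1
black 379.91 161 [607.1  36.5] 109.5
white-black along jig x 0.10056413274157826
[576.1280179  -22.72783355  37.00973576] [-18.95399948   1.05319118  13.95077792] 30.013050734996796
the job is handed in; nothing more can be done
None
```

I've handed the job in: the larger block stands on the plate, pressed against the fence with the marks lined up to about 0.1 mm and the one slot I could see over its tapped hole to about 1 mm; the arm is still holding it, though the gripper leans about 1.3° under the push.

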